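# Load a circuit board under the spring clip of a soldering nest

## Task

Swing up the spring clip of the soldering nest so that it stays open, set the circuit board that carries a heat sink on the nest's apron and slide it under the side lips until its front edge presses firmly but gently (about 10 N, never over 16 N) against the backstop, then bring the clip down by its knob under control, without letting it snap, so that it clamps the board there. Let go of everything, do not press the clip down hard (over 25 N), and leave the other things on the bench where they are.

Things in the scene. Friction and masses are not known exactly. Their poses are not given: they have to be found in the camera images.
- nest: Soldering nest fixed to the bench: aluminium base plate 270 x 90 x 10 mm with rails and a clip. Origin under the plate on the middle line; its x axis is the way the board slides home. Plate spans x -150 to +120 mm; its top, the floor the board slides on, is at z 10 mm. Bare apron x -150 to -38 mm. Backstop: rigid dark bar across the floor, front face at x 32 to 70 mm, not measured: find it by feel.
- rail_mouth (a point): Middle of the mouth between the nest's side rails, on the floor (nest x -10, z 10 mm); axes as the nest. Rails run from here 82 mm along +x, 67 mm apart (1.5 mm spare each side of the board). Lips on them, 56 mm apart, undersides 5 mm and tops 8 mm above the floor, overhang the board's edges by 4 mm: the board enters only by sliding from the apron. Flared lead-ins, 8 mm high, reach back 28 mm.
- clip (a joint): Angle of the nest's spring clip, rad: 0 fully down (empty nest), about 0.02 clamped on the board, 1.1 fully up. Over-centre spring: pulls shut below 0.55 and open above, about 3 N at the knob at either end; let go just below the middle it snaps down. Steel arm; a foot under it, 80 mm from the hinge pin and 14 mm wide, presses on the board.
- clip_hinge (a point): Hinge pin of the clip, nest x 100, z 45 mm, axes as the nest; the pin lies along y. The clip arm points to -x when down and swings up and back over +x.
- clip_knob (a point): Centre of the black knob on the clip's free end, 95 mm from the hinge pin: cylinder 16 mm in diameter, 20 mm long, axis parallel to the pin (nest y). Grip it from above across its flat ends (20 mm); it can turn between the fingers as the clip swings. Clip down: nest x 5, z 45 mm; up: nest x 57, z 130 mm.
- heatsink (a point): Centre of the finned heat sink on the loose circuit board, the place to grip: 24 x 24 mm, 26 mm high, on the board's top. Green board 140 x 64 x 3 mm, about 90 g, lying flat on the bench. Axes are the board's: x points to its front edge, which goes in first, 118 mm ahead of this point; rear edge 22 mm behind. Point is on the middle line, 16 mm above the underside.
- spool: Bystander: solder-wire spool, 68 mm diameter, 46 mm high, standing; origin at the centre of its underside.
- flux: Bystander: wooden block 50 x 90 x 28 mm with a small amber flux bottle, 70 mm high in all; origin at the centre of its underside.
- tray: Bystander: grey small-parts tray 90 x 120 x 28 mm; origin at the centre of its underside.

How it is judged:
By the outcome, as a careful person would: the job done as asked, in the order asked, and still so for the second after the job is handed in, with the robot touching nothing.
It also fails if it takes over 70 s, if anything falls off the work surface, if the arm or the gripper's body presses on something with over 40 N, if the wrist force passes 120 N, or if a joint passes its speed limit or range.

## Robot

A 6-joint arm with a two-finger parallel gripper is mounted at the origin on the work surface. World frame = base frame: x ahead of the robot, y to its left, z up, the work surface at z = 0. Lengths are in m, angles in degrees, forces in N, time in s.
With the tool pointing down it reaches from about 0.4 to 0.825 m from the base axis. Payload 7 kg.
Tool frame: the origin (TCP) lies midway between the tips of the shut fingers; the grasp point (between the pads) lies 19 mm behind it; z points along the fingers, y is the direction in which the jaws open and shut (so a half turn about z gives the same grasp; the last joint's range is limited). The gripper opens to 88 mm and grips with 3 to 60 N. Pads are 19 mm wide; open, the fingers measure 130 mm over their backs; the gripper's body (78 mm by 193 mm) begins 47 mm behind the grasp point.
Start: joints at [84.402, 20.546, 0.682, 0, -70.136, -16.507], TCP at [0.254, 0.625, 0.227] pointing down, gripper open.
Joint ranges: [-176.03, 176.03], [-82.01, 121.73], [-58.28, 71.71], [-173.87, 95.51], [-174.79, -0.11], [-173.66, 173.66]. Speed limits (degrees/s): [136.94, 136.94, 172.46, 180, 180, 180].

## Interface

Orientations are given as [roll, pitch, yaw] about the fixed x, y, z axes, in that order (R = Rz(yaw) Ry(pitch) Rx(roll)).
In Python, from plant import sensors, cams, job gives the robot as it stands.
- The arm moves only by the tool move_arm, never from a script. Its argument "commands" is a list of rows, each a list of 7 numbers: the finger opening in cm, from 0 to 8.76, then the shift along the tool's x, y, z in cm, then the turn, a rotation vector about the tool's x, y, z in rad. In form: [[hand, x, y, z, wx, wy, wz], ...]. A call has exactly 8 rows; each row is the pose to reach, as a shift and turn from the pose commanded when the call began, along the tool's axes at that moment; what a row does not reach only later rows make up. A row lasts 1/8 s, in which the tool goes at most 62.5 mm and 10.7 degrees, less where a joint would pass 70% of its speed; a pose out of reach is approached as far as the arm can. A call with a gripper value outside its range is refused whole. The fingers move at their own pace and stop on an object; the grip force is fixed at half the most. Time passes only in rows, so rows that repeat a pose let the fingers close, or fill a call up. It gives the time, the measured TCP pose, the force and the opening at its end, in the units of the state.
- sensors.get_obs(): the state, without advancing time (a new reading comes with each control period).
- cams.snapshot(name): name is "scene" or "side" or "wrist"; returns a dict with "frame" (480x640x3 uint8, red, green, blue), "camera_matrix" (3x3 intrinsics, pixels), "R" (3x3) and "t" (3): a world point X has camera coordinates R X + t. Camera axes: x right, y down, z forward; pixel columns grow to the right and rows downward; lengths in m; the calibration is good to about 2 mm. A picture is of the moment at which its call begins. There is no depth.
- job.close_job(): hands the job in, once; it reports no verdict.
The state is a dict: "clock": time; "joint_pos": joint angles; "qvel": joint speeds; "tau": joint torques, N m; "tool_pos": TCP position; "orientation": TCP orientation; "force": force on the tool from outside, world axes, zero at the start; "moment": the same for the moment, N m; "opening": finger opening in m.
Only numpy, scipy, OpenCV 4.12 (cv2) and the standard library are available. Lean on these libraries where they do the work, as an engineer would, in place of code of your own. Each camera call takes 0.05 s, during which the arm holds its last target.

## Working session

There is one attempt and no reset: what is moved stays moved. The work goes in short steps, Python scripts to look and compute and a tool call to move; the robot and the scene stay as the last step left them, time stands still between calls to the robot, and variables do not carry over. Pictures are saved under pics/ and viewed, and the job is handed in when it is done.

Besides the shell and the picture viewer there is one more tool, called after "Request:" as name([rows], argument=value, ...), one row to a line, values as JSON. move_arm: Moves the arm, as the interface text tells. Its arguments: {"type":"object","properties":{"commands":{"type":"array"}},"required":["commands"]}

```bash
ls; mkdir -p pics
python3 - <<'E'
from plant import sensors,cams
import cv2
for n in ["scene","side","wrist"]:
    s=cams.snapshot(n); cv2.imwrite(f"pics/{n}0.png",s["frame"][:,:,::-1]); print(n,s["camera_matrix"].tolist(),s["R"].round(4).tolist(),s["t"].round(4).tolist())
print(sensors.get_obs())
E
```

```text
pics
scene [[465.04485769531755, 0.0, 316.39801683380773], [0.0, 465.04485769531755, 233.0249631650666], [0.0, 0.0, 1.0]] [[0.8601, 0.5096, 0.0236], [0.3134, -0.4914, -0.8126], [-0.4024, 0.7063, -0.5824]] [-0.5108, -0.1719, 1.3273]
side [[465.14619068479055, 0.0, 328.68036218620693], [0.0, 465.14619068479055, 235.67603897607253], [0.0, 0.0, 1.0]] [[0.8165, -0.5774, -0.0062], [-0.4176, -0.583, -0.697], [0.3988, 0.5716, -0.7171]] [-0.5249, 0.2889, 0.9293]
wrist [[346.6504003843296, 0.0, 316.5140619403122], [0.0, 346.6504003843296, 235.52011245078262], [0.0, 0.0, 1.0]] [[-0.3776, -0.926, 0.0018], [-0.885, 0.3614, 0.2934], [-0.2723, 0.1092, -0.956]] [0.6744, -0.0383, 0.3924]
{'clock': 0.15, 'joint_pos': array([ 8.44035597e+01,  2.05837838e+01,  6.46110302e-01, -1.34539339e-02,
       -7.01352244e+01, -1.65070996e+01]), 'qvel': array([ 0.02939625, -0.1232887 ,  0.09165917,  0.12218152,  0.00449362,
        0.03936389]), 'tau': array([-1.31379522e-03, -5.83274996e+01,  2.93286020e+01,  7.00108856e+00,
        8.74150166e-03, -1.09265543e-04]), 'tool_pos': array([0.25388184, 0.62504641, 0.22582373]), 'orientation': array([ 1.79926513e+02, -8.58663257e-03, -2.21081141e+01]), 'force': array([ 0.26672291, -1.00974147, -0.60090037]), 'moment': array([-0.04124354, -0.01530436,  0.02594388]), 'opening': 0.08748456976303619}
```

View pics/scene0.png

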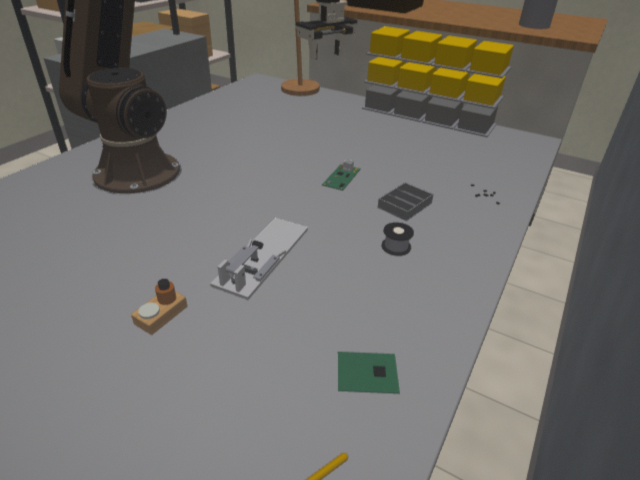

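View pics/side0.png

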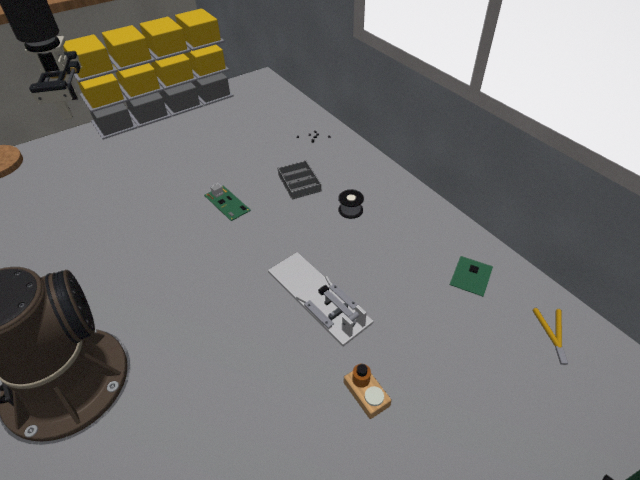

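View pics/wrist0.png

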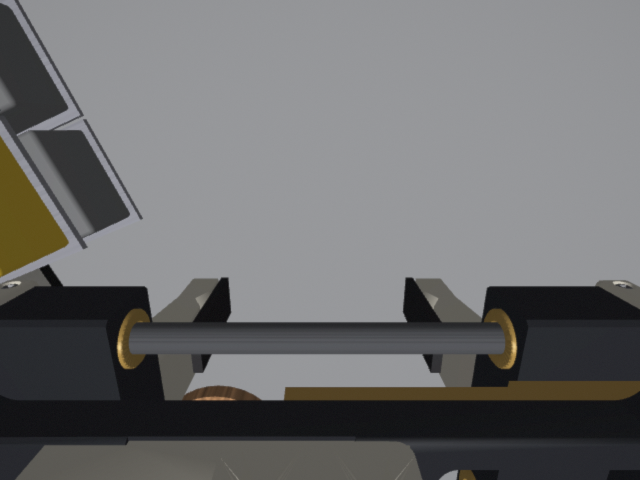

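The scene shows the nest around (260,255), the elongated green board with a grey heat sink around (341,176), the tray (405,200), the spool (397,238), the flux (160,308), and another green board at (368,372), a distractor. Next I'll zoom in and mask.

```bash
cat > h.py <<'E'
import numpy as np,cv2
from plant import sensors,cams
def ray(s,uv):
    K,R,t=s["camera_matrix"],s["R"],s["t"]
    d=R.T@np.linalg.solve(K,[uv[0],uv[1],1.]); return -R.T@t,d
def onz(s,uv,z):
    o,d=ray(s,uv); return o+d*(z-o[2])/d[2]
def proj(s,X):
    c=s["R"]@np.asarray(X)+s["t"]; p=s["camera_matrix"]@c; return p[:2]/p[2]
def tri(s1,u1,s2,u2):
    A=[];b=[]
    M=np.zeros((3,3));v=np.zeros(3)
    for s,u in((s1,u1),(s2,u2)):
        o,d=ray(s,u);d/=np.linalg.norm(d);P=np.eye(3)-np.outer(d,d);M+=P;v+=P@o
    return np.linalg.solve(M,v)
E
python3 - <<'E'
import cv2,numpy as np
a=cv2.imread("pics/scene0.png");b=cv2.imread("pics/side0.png")
f=lambda i,x,y,w,h,k:cv2.resize(i[y:y+h,x:x+w],None,fx=k,fy=k,interpolation=cv2.INTER_CUBIC)
cv2.imwrite("pics/z1.png",np.hstack([f(a,205,210,110,90,3.6),f(a,315,150,60,50,6.48)[:324]]))
cv2.imwrite("pics/z2.png",np.hstack([f(b,260,245,120,100,3.3),f(b,195,175,60,50,6.6)[:330]]))
E
```

```text
(no output)
```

View pics/z1.png

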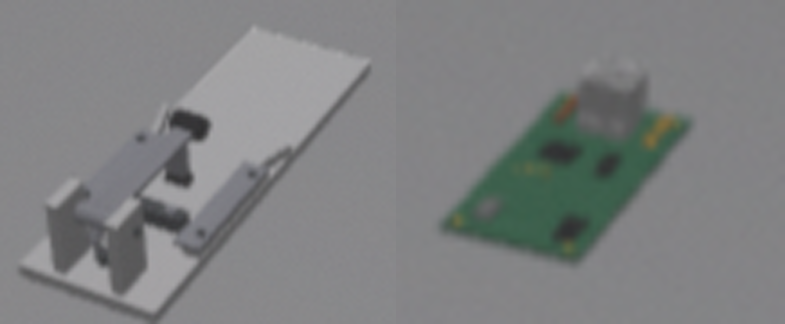

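View pics/z2.png

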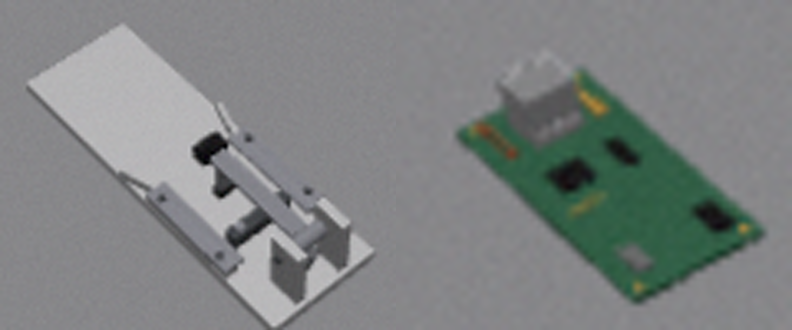

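```bash
cat > m.py <<'E'
from h import *
import sys
S={n:cams.snapshot(n) for n in("scene","side")}
zc={"scene":((205,210,3.6),(315,150,6.48,396)),"side":((260,245,3.3),(195,175,6.6,396))}
P={"scene":[(254,28),(370,64),(155,318),(20,267)],"side":[(28,85),(125,24),(375,252),(275,329)]}
for n in S:
    x0,y0,k=zc[n][0]
    px=[((u+.5)/k+x0-.5,(v+.5)/k+y0-.5) for u,v in P[n]]
    g=cv2.cvtColor(S[n]["frame"],cv2.COLOR_RGB2GRAY)
    c=np.array(px,np.float32).reshape(-1,1,2)
    W=np.array([onz(S[n],p,.010)[:2] for p in px])
    print(n,"plate",W.round(4).tolist(),"sides",[round(float(np.linalg.norm(W[i]-W[(i+1)%4])),4) for i in range(4)], "c",W.mean(0).round(4))
    # board mask
    hsv=cv2.cvtColor(S[n]["frame"],cv2.COLOR_RGB2HSV)
    m=cv2.inRange(hsv,(60,80,30),(95,255,255))
    x,y,_,_=zc[n][1] if len(zc[n][1])==4 else 0
    mm=np.zeros_like(m); mm[y:y+50,x:x+60]=m[y:y+50,x:x+60]
    mm=cv2.morphologyEx(mm,cv2.MORPH_CLOSE,np.ones((5,5)))
    cs=max(cv2.findContours(mm,0,1)[0],key=cv2.contourArea)
    Q=np.array([onz(S[n],p[0],.003)[:2] for p in cs],np.float32)
    r=cv2.minAreaRect(Q*1000); print("board rect mm",r); print(cv2.boxPoints(r).round(1).tolist())
E
python3 m.py
```

```text
scene plate [[0.4696, 0.0111], [0.5586, 0.0172], [0.5861, -0.2507], [0.4971, -0.258]] sides [0.0892, 0.2693, 0.0893, 0.2705] c [ 0.5278 -0.1201]
board rect mm ((502.2336120605469, 285.51544189453125), (58.533424377441406, 108.3377685546875), 6.0015058517456055)
[[467.5, 336.29998779296875], [478.79998779296875, 228.60000610351562], [537.0, 234.6999969482422], [525.7000122070312, 342.3999938964844]]
side plate [[0.4692, 0.0051], [0.5586, 0.0144], [0.5833, -0.2522], [0.4954, -0.2603]] sides [0.0898, 0.2678, 0.0882, 0.2667] c [ 0.5266 -0.1233]
board rect mm ((501.8389892578125, 292.0509033203125), (62.91407012939453, 138.0688934326172), 5.976078987121582)
[[463.3999938964844, 357.3999938964844], [477.70001220703125, 220.10000610351562], [540.2999877929688, 226.6999969482422], [525.9000244140625, 364.0]]
```

```bash
cat > d.py <<'E'
import sys;from h import *
from scipy.spatial.transform import Rotation as Ro
o=sensors.get_obs();p=o["tool_pos"];R=Ro.from_euler("xyz",o["orientation"],degrees=True)
print("at",p.round(4),o["orientation"].round(2),"F",o["force"].round(2),"open",round(o["opening"],4),"t",o["clock"])
def go(x,y,z,yaw=-84.4):
    T=Ro.from_euler("xyz",[180,0,yaw],degrees=True)
    print("shift cm",(R.inv().apply(np.array([x,y,z])-p)*100).round(2),"rot",(R.inv()*T).as_rotvec().round(4))
if len(sys.argv)>3: go(*map(float,sys.argv[1:]))
E
python3 - <<'E'
from h import *
a,b=cams.snapshot("scene"),cams.snapshot("side")
q=lambda x0,y0,k,u,v:((u+.5)/k+x0-.5,(v+.5)/k+y0-.5)
print("knob",tri(a,q(205,210,3.6,188,124),b,q(260,245,3.3,208,149)))
print("heatsink top",tri(a,q(315,150,6.48,613-396,68),b,q(195,175,6.6,541-396,72)))
E
python3 d.py .5 .27 .25 -84.4
```

```text
knob [ 0.5274649  -0.14020591  0.04641863]
heatsink top [0.49893373 0.33727615 0.03544665]
at [0.254  0.6253 0.2263] [179.98  -0.   -22.11] F [0.18 0.27 0.83] open 0.0878 t 0.35
shift cm [36.16 23.66 -2.35] rot [ 3.0000e-04 -3.0000e-04  1.0872e+00]
```

Request:
move_arm([
  [8.7, 4.52, 2.96, -0.3, 0, 0, 0.136],
  [8.7, 9.04, 5.92, -0.6, 0, 0, 0.272],
  [8.7, 13.56, 8.87, -0.9, 0, 0, 0.408],
  [8.7, 18.08, 11.83, -1.2, 0, 0, 0.544],
  [8.7, 22.6, 14.79, -1.5, 0, 0, 0.68],
  [8.7, 27.12, 17.75, -1.8, 0, 0, 0.816],
  [8.7, 31.64, 20.7, -2.1, 0, 0, 0.951],
  [8.7, 36.16, 23.66, -2.4, 0, 0, 1.087],
])

```text
clock: 1.35
tool_pos: [0.5008, 0.2686, 0.251]
orientation: [-180.0, 0.0, -84.6]
force: [-0.1, 0.4, -0.3]
opening: 0.0865
```

```bash
python3 - <<'E'
from h import *
s=cams.snapshot("wrist");cv2.imwrite("pics/w1.png",s["frame"][:,:,::-1]);np.savez("w1.npz",**s)
E
python3 d.py .529 -.13 .20
```

```text
at [0.5031 0.2644 0.2513] [-1.7996e+02 -6.0000e-02 -8.5140e+01] F [ 2.02 -2.45  1.02] open 0.0872 t 1.4
shift cm [39.52  0.76  5.18] rot [-0.0008 -0.0011 -0.0129]
```

View pics/w1.png

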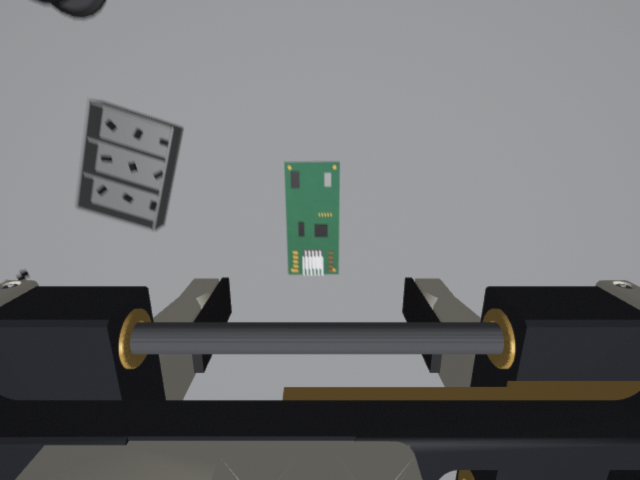

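The wrist view shows the board at (285–340, 160–275) with the heat sink at (313,263) and the front edge at the top.

```bash
cat > b.py <<'E'
from h import *
import sys
s=np.load(sys.argv[1])
hsv=cv2.cvtColor(s["frame"],cv2.COLOR_RGB2HSV)
m=cv2.inRange(hsv,(60,80,30),(95,255,255)); m=cv2.morphologyEx(m,cv2.MORPH_CLOSE,np.ones((9,9)))
c=max(cv2.findContours(m,0,1)[0],key=cv2.contourArea)
Q=np.array([onz(s,p[0],.003)[:2] for p in c],np.float32)*1000
r=cv2.minAreaRect(Q);print(r);print(cv2.boxPoints(r).round(1).tolist())
E
python3 b.py w1.npz; python3 -c "
from h import *
s=np.load('w1.npz');print(onz(s,(313,261),.029))"
```

```text
((503.6720275878906, 295.9578857421875), (62.615882873535156, 138.19578552246094), 5.932876110076904)
[[465.3999938964844, 361.3999938964844], [479.70001220703125, 224.0], [542.0, 230.5], [527.7000122070312, 367.8999938964844]]
[0.49870924 0.33797646 0.029     ]
```

Request:
move_arm([
  [4.5, 5.6, 0.1, 0.7, 0, 0, 0],
  [4.5, 11.2, 0.2, 1.4, 0, 0, 0.002],
  [4.5, 16.8, 0.3, 2.1, 0, 0, 0.004],
  [4.5, 22.4, 0.4, 2.8, 0, 0, 0.005],
  [4.5, 28.0, 0.5, 3.5, 0, 0, 0.006],
  [4.5, 33.6, 0.6, 4.3, 0, 0, 0.006],
  [4.5, 39.0, 0.76, 5.1, 0, 0, 0.006],
  [4.5, 39.5, 0.76, 5.1, 0, 0, 0.006],
])

```text
clock: 2.4
tool_pos: [0.5304, -0.1266, 0.1987]
orientation: [179.9, -0.0, -85.0]
force: [-0.7, 0.2, 0.6]
opening: 0.0449
```

```bash
python3 - <<'E'
from h import *
for i in range(3): s=cams.snapshot("wrist")
cv2.imwrite("pics/w2.png",s["frame"][:,:,::-1]);np.savez("w2.npz",**s)
E
python3 d.py
```

```text
at [ 0.5311 -0.1237  0.1996] [-179.99    0.    -84.77] F [ 0.33  0.49 -0.05] open 0.045 t 2.55
```

View pics/w2.png

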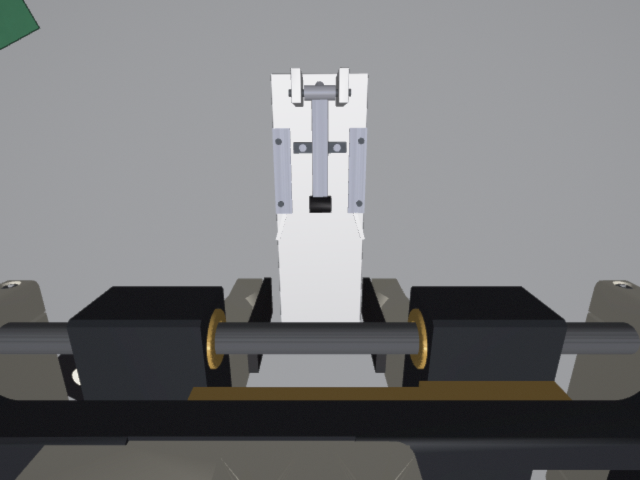

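The view shows the nest straight on: far plate corners (272,75) and (368,75), the knob at (320,204), and the backstop front edge at about (320,153).

```bash
python3 - <<'E'
from h import *
s=np.load("w2.npz")
a=onz(s,(271.5,75),.01);b=onz(s,(367.5,75),.01);print(a,b,np.linalg.norm(a-b),"yaw",np.degrees(np.arctan2((b-a)[1],(b-a)[0]))+90)
print("knob",onz(s,(320,204),.045),"ends",onz(s,(310,204),.045),onz(s,(331,204),.045))
c1=onz(s,(281,300),.01);c2=onz(s,(361,300),.01);print(c1,c2,np.linalg.norm(c1-c2),(c1+c2)/2,(a+b)/2)
d=(a+b)/2-(c1+c2)/2;yw=np.arctan2(d[1],d[0]);print("axis yaw",np.degrees(yw))
u=np.array([np.cos(yw),np.sin(yw)]);o=((a+b)/2)[:2]-.12*u;print("origin",o)
for z in(.01,.022): print("backstop x",(onz(s,(320,153),z)[:2]-o)@u)
E
python3 d.py .529 -.1405 .07 -84.3
```

```text
[ 0.58355374 -0.24738912  0.01      ] [ 0.49542606 -0.25522306  0.01      ] 0.08847518422760195 yaw -84.92015842342954
knob [ 0.52891199 -0.13817447  0.045     ] ends [ 0.53809094 -0.13735516  0.045     ] [ 0.5188158  -0.13907565  0.045     ]
[ 0.5613271  -0.01829388  0.01      ] [ 0.47233505 -0.0262667   0.01      ] 0.08934847582798028 [ 0.51683107 -0.02228029  0.01      ] [ 0.5394899  -0.25130609  0.01      ]
axis yaw -84.34978956921655
origin [ 0.5276753  -0.13188911]
backstop x 0.04991711410195983
backstop x 0.0506971221964398
at [ 0.5311 -0.1237  0.1996] [-179.99    0.    -84.77] F [ 0.33  0.49 -0.05] open 0.045 t 2.55
shift cm [ 1.66  0.37 12.96] rot [-0.0001  0.0001 -0.0081]
```

Request:
move_arm([
  [4.5, 0.5, 0.1, 3, 0, 0, 0.003],
  [4.5, 1.0, 0.25, 6, 0, 0, 0.006],
  [4.5, 1.55, 0.4, 9, 0, 0, 0.007],
  [4.5, 1.55, 0.4, 12, 0, 0, 0.007],
  [4.5, 1.55, 0.4, 14, 0, 0, 0.007],
  [4.5, 1.55, 0.4, 15.5, 0, 0, 0.007],
  [4.5, 1.55, 0.4, 16.5, 0, 0, 0.007],
  [4.5, 1.55, 0.4, 17.1, 0, 0, 0.007],
])

```text
clock: 3.55
tool_pos: [0.5288, -0.1391, 0.0284]
orientation: [-180.0, -0.0, -85.1]
force: [0.4, 0.2, 0.6]
opening: 0.0452
```

```bash
python3 - <<'E'
from h import *
for i in range(3): s=cams.snapshot("wrist")
cv2.imwrite("pics/w3.png",s["frame"][:,:,::-1]);np.savez("w3.npz",**s)
E
python3 d.py .5285 -.1395 .028
```

```text
at [ 0.5287 -0.1395  0.0287] [-179.98   -0.    -85.12] F [-0.36 -0.03  0.41] open 0.0448 t 3.7
shift cm [-0.    0.02  0.07] rot [-0.0003 -0.0001 -0.0125]
```

View pics/w3.png

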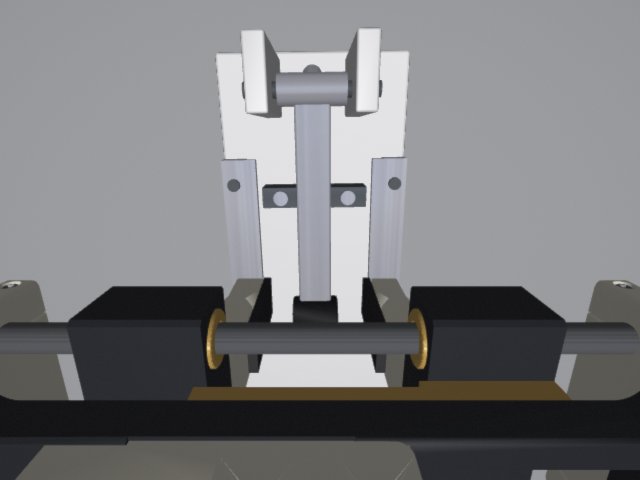

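Request:
move_arm([
  [3.5, 0, 0, 0.05, 0, 0, -0.012],
  [2.8, 0, 0, 0.05, 0, 0, -0.012],
  [2.2, 0, 0, 0.05, 0, 0, -0.012],
  [1.8, 0, 0, 0.05, 0, 0, -0.012],
  [1.5, 0, 0, 0.05, 0, 0, -0.012],
  [1.2, 0, 0, 0.05, 0, 0, -0.012],
  [1.2, 0, 0, 0.05, 0, 0, -0.012],
  [1.2, 0, 0, 0.05, 0, 0, -0.012],
])

```text
clock: 4.7
tool_pos: [0.5292, -0.1396, 0.0283]
orientation: [-179.9, -0.0, -84.4]
force: [3.6, 0.4, -0.3]
opening: 0.0196
```

```bash
python3 d.py; python3 -c "
import numpy as np
for a in np.arange(0,1.13,.1).tolist()+[1.1]: print(round(a,2),(9.5*(1-np.cos(a))).round(2),(-9.5*np.sin(a)).round(2))"
```

```text
at [ 0.5292 -0.1396  0.0283] [-1.7994e+02 -1.0000e-02 -8.4430e+01] F [ 3.63  0.39 -0.29] open 0.0196 t 4.7
0.0 0.0 -0.0
0.1 0.05 -0.95
0.2 0.19 -1.89
0.3 0.42 -2.81
0.4 0.75 -3.7
0.5 1.16 -4.55
0.6 1.66 -5.36
0.7 2.23 -6.12
0.8 2.88 -6.81
0.9 3.59 -7.44
1.0 4.37 -7.99
1.1 5.19 -8.47
1.1 5.19 -8.47
```

Request:
move_arm([
  [1.2, 0.02, -0.02, -0.6, 0, 0, 0],
  [1.2, 0.08, -0.04, -1.2, 0, 0, 0],
  [1.2, 0.19, -0.04, -1.9, 0, 0, 0],
  [1.2, 0.33, -0.04, -2.5, 0, 0, 0],
  [1.2, 0.51, -0.04, -3.1, 0, 0, 0],
  [1.2, 0.75, -0.04, -3.7, 0, 0, 0],
  [1.2, 0.95, -0.04, -4.15, 0, 0, 0],
  [1.2, 1.16, -0.04, -4.55, 0, 0, 0],
])

```text
clock: 5.7
tool_pos: [0.5303, -0.151, 0.0739]
orientation: [-180.0, 0.0, -84.4]
force: [4.5, 2.1, -2.6]
opening: 0.0198
```

```bash
python3 d.py
```

```text
at [ 0.5303 -0.151   0.0739] [-1.7997e+02  1.0000e-02 -8.4440e+01] F [ 4.52  2.06 -2.59] open 0.0198 t 5.7
```

Request:
move_arm([
  [1.2, 0.38, -0.03, -0.63, 0, 0, 0],
  [1.2, 0.84, -0.05, -1.25, 0, 0, 0],
  [1.2, 1.36, -0.05, -1.84, 0, 0, 0],
  [1.2, 1.93, -0.05, -2.38, 0, 0, 0],
  [1.2, 2.55, -0.05, -2.89, 0, 0, 0],
  [1.2, 3.2, -0.05, -3.37, 0, 0, 0],
  [1.2, 3.9, -0.05, -3.8, 0, 0, 0],
  [1.2, 3.95, -0.05, -3.87, 0, 0, 0],
])

```text
clock: 6.7
tool_pos: [0.5342, -0.1912, 0.1124]
orientation: [180.0, -0.0, -84.5]
force: [1.8, -0.4, 0.6]
opening: 0.0199
```

```bash
python3 d.py
```

```text
at [ 0.5342 -0.1912  0.1124] [ 1.7999e+02 -2.0000e-02 -8.4480e+01] F [ 1.78 -0.42  0.58] open 0.0199 t 6.7
```

Forces are small and the grip held. Next I open the fingers and rise.

Request:
move_arm([
  [2.5, 0, 0, 0, 0, 0, 0],
  [3.5, 0, 0, 0, 0, 0, 0],
  [4.5, 0, 0, 0, 0, 0, 0],
  [4.5, 0, 0, -1, 0, 0, 0],
  [4.5, 0, 0, -3, 0, 0, 0],
  [4.5, 0, 0, -6, 0, 0, 0],
  [4.5, -3, 0, -9, 0, 0, 0],
  [4.5, -8, 0, -11, 0, 0, 0],
])

```text
clock: 7.7
tool_pos: [0.527, -0.1107, 0.2244]
orientation: [-179.9, -0.0, -84.6]
force: [0.7, 0.7, 0.9]
opening: 0.045
```

```bash
python3 - <<'E'
from h import *
for i in range(2): s=cams.snapshot("wrist")
cv2.imwrite("pics/w4.png",s["frame"][:,:,::-1]);np.savez("w4.npz",**s)
E
python3 d.py .5 .32 .22 -84.1
```

```text
at [ 0.5278 -0.1079  0.2259] [-179.68    0.    -84.27] F [ 0.32 -0.72  0.95] open 0.0446 t 7.8
shift cm [-42.85  -1.51   0.6 ] rot [-0.0056  0.     -0.0029]
```

View pics/w4.png

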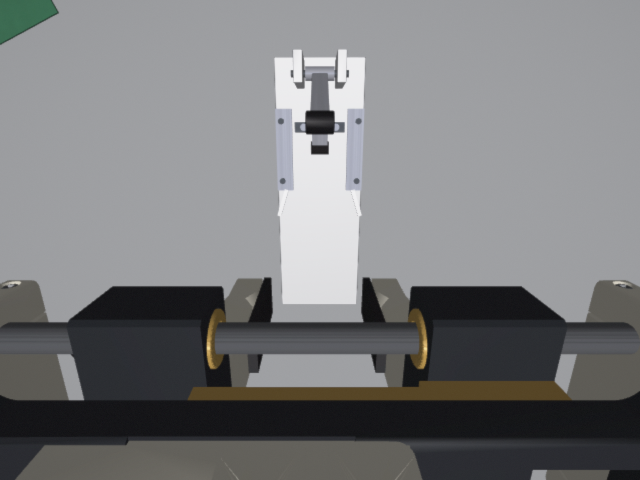

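The clip stays up: the knob is at (320,122) and the foot at (320,147). All four plate corners are visible, at (276,59), (365,59), (282,304) and (357,304).

Request:
move_arm([
  [5, -5.3, -0.2, 0, 0, 0, 0],
  [5, -10.6, -0.4, 0, 0, 0, 0],
  [5, -15.9, -0.6, 0, 0, 0, 0],
  [5, -21.2, -0.8, 0, 0, 0, 0],
  [5, -26.5, -1.0, 0.2, 0, 0, -0.003],
  [5, -31.8, -1.2, 0.4, 0, 0, -0.003],
  [5, -37, -1.4, 0.6, 0, 0, -0.003],
  [5, -40, -1.5, 0.6, 0, 0, -0.003],
])

```text
clock: 8.8
tool_pos: [0.5025, 0.2909, 0.2162]
orientation: [180.0, -0.0, -84.2]
force: [-0.2, 0.6, -0.2]
opening: 0.0501
```

```bash
python3 - <<'E'
from h import *
s=np.load("w4.npz")
P=[np.array(onz(s,p,.01)[:2]) for p in((276,59),(365,59),(282,304),(357.5,304))]
f=(P[0]+P[1])/2;b=(P[2]+P[3])/2;d=f-b;L=np.linalg.norm(d);print("len",L,np.linalg.norm(P[0]-P[1]),np.linalg.norm(P[2]-P[3]),"yaw",np.degrees(np.arctan2(d[1],d[0])),"origin",b+d*150/270)
for i in range(4): s=cams.snapshot("wrist")
cv2.imwrite("pics/w5.png",s["frame"][:,:,::-1]);np.savez("w5.npz",**s)
E
python3 b.py w5.npz
python3 d.py
```

```text
len 0.2681066150096035 0.08740563619387977 0.09134236946994388 yaw -84.50171735658995 origin [ 0.52757611 -0.13243501]
((502.7906494140625, 296.92559814453125), (63.38010787963867, 139.4268341064453), 5.9838972091674805)
[[464.0, 363.0], [478.5, 224.3000030517578], [541.5999755859375, 230.89999389648438], [527.0, 369.6000061035156]]
at [0.5026 0.289  0.2162] [ 1.7997e+02 -3.0000e-02 -8.4210e+01] F [-0.62 -1.27  0.42] open 0.0498 t 9.0
```

View pics/w5.png

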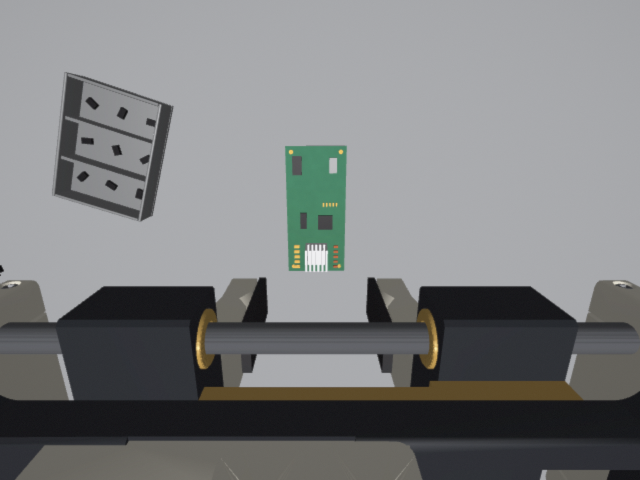

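Run:
```python
from h import *
s=np.load("w5.npz")
for p in((317,250),(317,272),(306,261),(328,261)): print(p,onz(s,p,.029))
im=s["frame"][:,:,::-1][235:285,280:355];cv2.imwrite("pics/z5.png",cv2.resize(im,None,fx=8,fy=8,interpolation=cv2.INTER_CUBIC))
```

```text
(317, 250) [0.49772503 0.33259349 0.029     ]
(317, 272) [0.49517935 0.35765764 0.029     ]
(306, 261) [0.50817354 0.34618879 0.029     ]
(328, 261) [0.48475689 0.3438125  0.029     ]
```

View pics/z5.png

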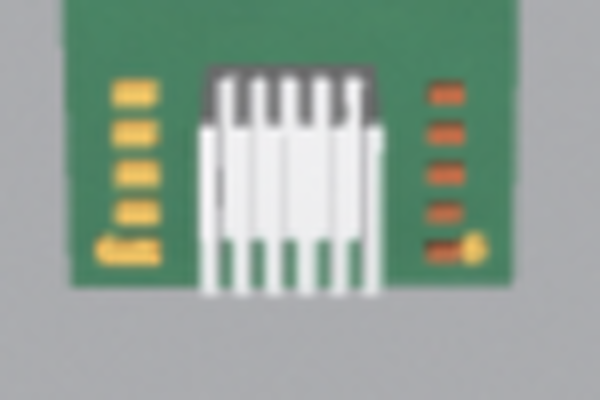

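```bash
python3 d.py .4975 .343 .009 -84
```

```text
at [0.5026 0.289  0.2162] [ 1.7997e+02 -3.0000e-02 -8.4210e+01] F [-0.62 -1.27  0.42] open 0.0498 t 9.0
shift cm [-5.44 -0.04 20.71] rot [ 0.0005 -0.0005 -0.0036]
```

Request:
move_arm([
  [5, -2, 0, 4, 0, 0, -0.002],
  [5, -4, 0, 8, 0, 0, -0.003],
  [5, -5.4, -0.04, 12, 0, 0, -0.0036],
  [5, -5.44, -0.04, 15.5, 0, 0, -0.0036],
  [5, -5.44, -0.04, 18, 0, 0, -0.0036],
  [5, -5.44, -0.04, 19.5, 0, 0, -0.0036],
  [5, -5.44, -0.04, 20.3, 0, 0, -0.0036],
  [5, -5.44, -0.04, 20.6, 0, 0, -0.0036],
])

```text
clock: 10.0
tool_pos: [0.4982, 0.3429, 0.0106]
orientation: [-180.0, 0.0, -84.1]
force: [0.6, -0.0, -0.5]
opening: 0.0501
```

```bash
python3 - <<'E'
from h import *
s=cams.snapshot("wrist")
cv2.imwrite("pics/w6.png",s["frame"][:,:,::-1])
E
python3 d.py .4975 .343 .009 -84
```

```text
at [0.4981 0.343  0.0105] [-1.7997e+02  2.0000e-02 -8.4080e+01] F [ 1.31  0.07 -0.35] open 0.0498 t 10.05
shift cm [-0.    0.06  0.15] rot [-0.0005  0.0004 -0.0013]
```

View pics/w6.png

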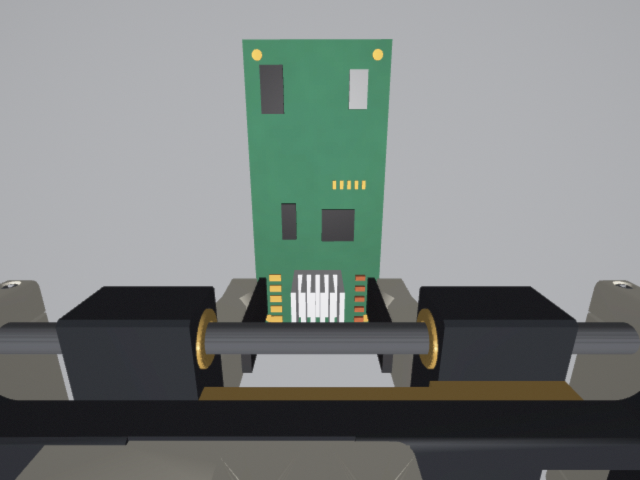

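The heat sink is centred between the fingers at (318,300). Next I close.

Request:
move_arm([
  [4, 0, 0, 0.15, 0, 0, -0.0013],
  [3.2, 0, 0, 0.15, 0, 0, -0.0013],
  [2.6, 0, 0, 0.15, 0, 0, -0.0013],
  [2.2, 0, 0, 0.15, 0, 0, -0.0013],
  [1.8, 0, 0, 0.15, 0, 0, -0.0013],
  [1.5, 0, 0, 0.15, 0, 0, -0.0013],
  [1.5, 0, 0, 0.15, 0, 0, -0.0013],
  [1.5, 0, 0, 0.15, 0, 0, -0.0013],
])

```text
clock: 11.05
tool_pos: [0.4978, 0.3432, 0.009]
orientation: [-180.0, 0.0, -84.0]
force: [-2.0, 0.5, 4.9]
opening: 0.0241
```

```bash
python3 d.py .4975 .343 .009 -84.4
```

```text
at [0.4978 0.3432 0.009 ] [-1.7999e+02  1.0000e-02 -8.3980e+01] F [-1.96  0.48  4.95] open 0.0241 t 11.05
shift cm [0.01 0.04 0.  ] rot [-0.0002  0.0002  0.0073]
```

```bash
python3 d.py .5129 .0277 .08 -84.4
```

```text
at [0.4978 0.3432 0.009 ] [-1.7999e+02  1.0000e-02 -8.3980e+01] F [-1.96  0.48  4.95] open 0.0241 t 11.05
shift cm [31.53  1.81 -7.11] rot [-0.0002  0.0002  0.0073]
```

Request:
move_arm([
  [1.5, 0, 0, -1.5, 0, 0, 0],
  [1.5, 0, 0, -4, 0, 0, 0],
  [1.5, 2, 0.1, -6.5, 0, 0, 0.002],
  [1.5, 5, 0.3, -7.1, 0, 0, 0.004],
  [1.5, 9, 0.5, -7.1, 0, 0, 0.006],
  [1.5, 13, 0.7, -7.1, 0, 0, 0.0073],
  [1.5, 17, 0.95, -7.1, 0, 0, 0.0073],
  [1.5, 20, 1.15, -7.1, 0, 0, 0.0073],
])

```text
clock: 12.05
tool_pos: [0.5062, 0.1399, 0.0793]
orientation: [179.9, -0.0, -84.5]
force: [-0.8, 0.0, -0.9]
opening: 0.0236
```

```bash
python3 - <<'E'
from h import *
s=cams.snapshot("wrist")
cv2.imwrite("pics/w7.png",s["frame"][:,:,::-1])
E
python3 d.py .5129 .0277 .08 -84.4
```

```text
at [0.5054 0.1374 0.0791] [ 1.7985e+02 -6.0000e-02 -8.4560e+01] F [-1.11 -3.07 -1.16] open 0.0239 t 12.1
shift cm [11.    0.29 -0.08] rot [ 0.0027 -0.0011 -0.0027]
```

View pics/w7.png

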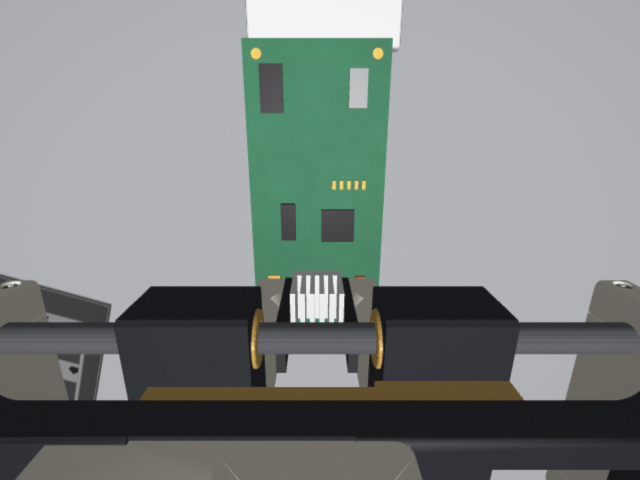

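The board hangs level in the grip, with its front edge at row 40 and centred at column 317. Now forward, then lower.

Request:
move_arm([
  [1.5, 3, 0.08, 0, 0, 0, 0],
  [1.5, 6, 0.16, 0, 0, 0, -0.002],
  [1.5, 8.5, 0.23, 0, 0, 0, -0.0027],
  [1.5, 10, 0.27, 0, 0, 0, -0.0027],
  [1.5, 10.8, 0.29, 1, 0, 0, -0.0027],
  [1.5, 11, 0.29, 2, 0, 0, -0.0027],
  [1.5, 11, 0.29, 3, 0, 0, -0.0027],
  [1.5, 11, 0.29, 4, 0, 0, -0.0027],
])

```text
clock: 13.1
tool_pos: [0.515, 0.0336, 0.0388]
orientation: [180.0, -0.0, -84.2]
force: [-0.8, 0.4, -1.1]
opening: 0.0235
```

```bash
python3 - <<'E'
from h import *
for n in("wrist","scene","side"):
    s=cams.snapshot(n);cv2.imwrite(f"pics/{n}8.png",s["frame"][:,:,::-1]);np.savez(n+"8.npz",**s)
a=cv2.imread("pics/scene8.png")[180:300,200:330];b=cv2.imread("pics/side8.png")[220:340,230:370]
cv2.imwrite("pics/z8.png",np.hstack([cv2.resize(a,(390,360)),cv2.resize(b,(410,360))]))
E
python3 d.py .5129 .0277 .021 -84.4
```

```text
at [0.5147 0.0333 0.0389] [ 1.7991e+02 -3.0000e-02 -8.4220e+01] F [ 0.   -0.49  0.25] open 0.0237 t 13.25
shift cm [0.54 0.23 1.8 ] rot [ 0.0016 -0.0005  0.0032]
```

View pics/wrist8.png

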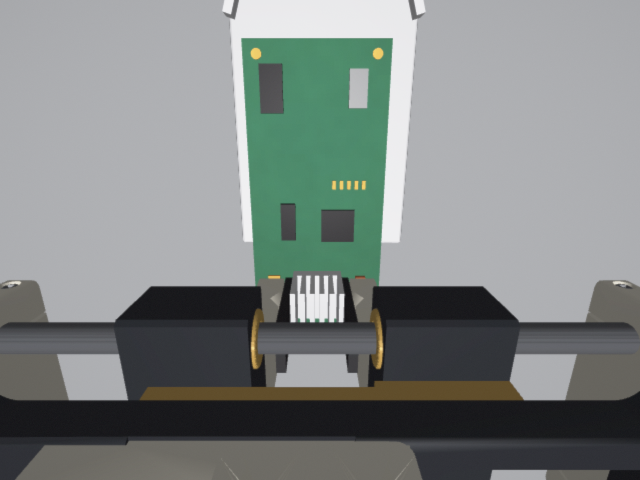

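View pics/z8.png

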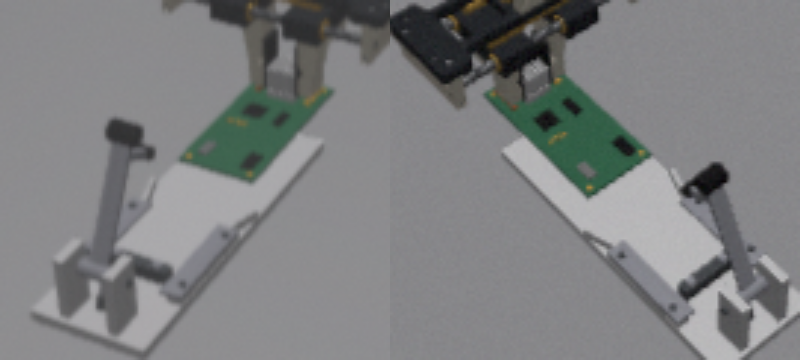

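The wrist view shows the plate's middle at about column 324 and the board's at 317, so the board needs about 3.3 mm along tool +y. They are parallel, and the flare tips at row 14 are ahead of the board front at row 40. Next I lower.

Request:
move_arm([
  [1.5, 0, 0.1, 0.3, 0, 0, 0],
  [1.5, 0, 0.2, 0.6, 0, 0, 0],
  [1.5, 0, 0.33, 0.9, 0, 0, 0],
  [1.5, 0, 0.33, 1.2, 0, 0, 0],
  [1.5, 0, 0.33, 1.4, 0, 0, 0],
  [1.5, 0, 0.33, 1.6, 0, 0, 0],
  [1.5, 0, 0.33, 1.7, 0, 0, 0],
  [1.5, 0, 0.33, 1.75, 0, 0, 0],
])

```text
clock: 14.25
tool_pos: [0.5118, 0.0328, 0.0222]
orientation: [180.0, -0.0, -84.3]
force: [1.2, 0.4, -1.0]
opening: 0.0237
```

```bash
python3 - <<'E'
from h import *
s=cams.snapshot("wrist");cv2.imwrite("pics/w9.png",s["frame"][:,:,::-1])
E
python3 d.py .5129 .0277 .021 -84.4
```

```text
at [0.5118 0.0328 0.0222] [180.    -0.   -84.25] F [ 0.72 -0.46 -0.6 ] open 0.0238 t 14.3
shift cm [ 0.52 -0.05  0.12] rot [ 0.0001 -0.      0.0026]
```

View pics/w9.png

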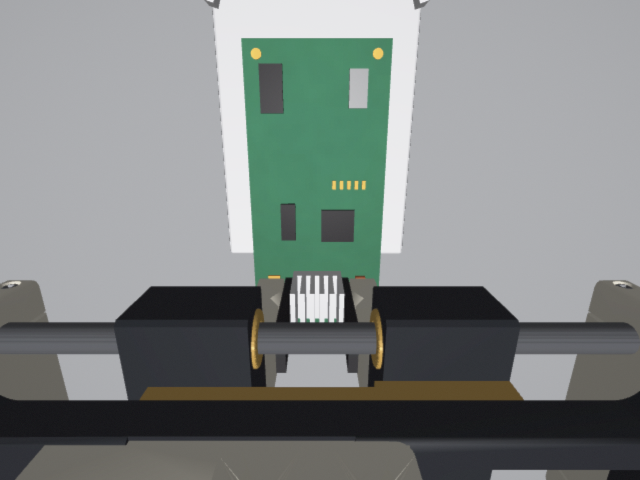

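Board and plate are now both centred at column 317. Next I lower to contact.

Request:
move_arm([
  [1.5, 0, 0, 0.05, 0, 0, 0],
  [1.5, 0, 0, 0.1, 0, 0, 0],
  [1.5, 0, 0, 0.15, 0, 0, 0],
  [1.5, 0, 0, 0.2, 0, 0, 0],
  [1.5, 0, 0, 0.24, 0, 0, 0],
  [1.5, 0, 0, 0.28, 0, 0, 0],
  [1.5, 0, 0, 0.28, 0, 0, 0],
  [1.5, 0, 0, 0.28, 0, 0, 0],
])

```text
clock: 15.3
tool_pos: [0.5118, 0.0328, 0.0195]
orientation: [-180.0, -0.0, -84.3]
force: [1.0, -0.0, -1.0]
opening: 0.0241
```

```bash
python3 d.py
```

```text
at [0.5118 0.0328 0.0195] [-180.     -0.    -84.25] F [ 0.96 -0.02 -1.02] open 0.0241 t 15.3
```

Request:
move_arm([
  [1.5, 0, 0, 0.02, 0, 0, 0],
  [1.5, 0, 0, 0.04, 0, 0, 0],
  [1.5, 0, 0, 0.06, 0, 0, 0],
  [1.5, 0, 0, 0.07, 0, 0, 0],
  [1.5, 0.4, 0, 0.07, 0, 0, 0],
  [1.5, 0.8, 0, 0.07, 0, 0, 0],
  [1.5, 1.2, 0, 0.07, 0, 0, 0],
  [1.5, 1.5, 0, 0.07, 0, 0, 0],
])

```text
clock: 16.3
tool_pos: [0.5137, 0.0177, 0.019]
orientation: [-180.0, 0.0, -84.3]
force: [-0.2, 2.5, 3.7]
opening: 0.0239
```

```bash
python3 - <<'E'
from h import *
s=cams.snapshot("wrist");cv2.imwrite("pics/w10.png",s["frame"][:,:,::-1])
E
python3 d.py
```

```text
at [0.5137 0.0175 0.019 ] [-179.96    0.    -84.26] F [ 0.6  -0.92  3.13] open 0.024 t 16.35
```

View pics/w10.png

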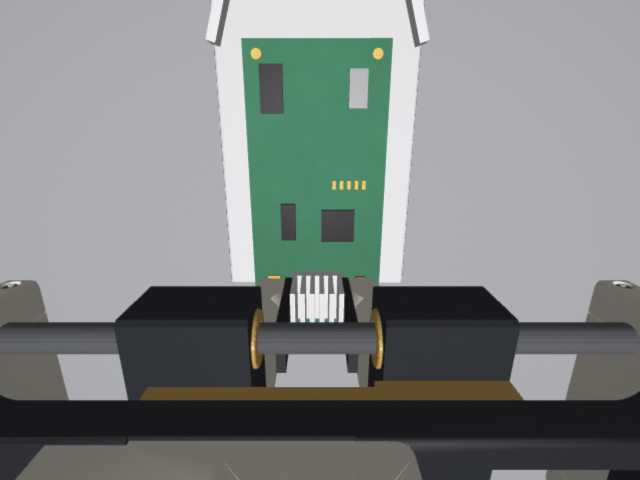

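Request:
move_arm([
  [1.5, 0.4, 0.01, -0.02, 0, 0, 0],
  [1.5, 0.8, 0.02, -0.02, 0, 0, 0],
  [1.5, 1.2, 0.02, -0.02, 0, 0, 0],
  [1.5, 1.6, 0.02, -0.02, 0, 0, 0],
  [1.5, 2, 0.02, -0.02, 0, 0, 0],
  [1.5, 2.4, 0.02, -0.02, 0, 0, 0],
  [1.5, 2.8, 0.02, -0.02, 0, 0, 0],
  [1.5, 3, 0.02, -0.02, 0, 0, 0],
])

```text
clock: 17.35
tool_pos: [0.5161, -0.0122, 0.019]
orientation: [180.0, -0.0, -84.3]
force: [-0.7, 2.2, 3.2]
opening: 0.0237
```

```bash
python3 - <<'E'
from h import *
s=cams.snapshot("wrist");cv2.imwrite("pics/w11.png",s["frame"][:,:,::-1])
E
python3 d.py
```

```text
at [ 0.5162 -0.0124  0.019 ] [180.    -0.   -84.27] F [0.62 0.04 2.43] open 0.0236 t 17.4
```

View pics/w11.png

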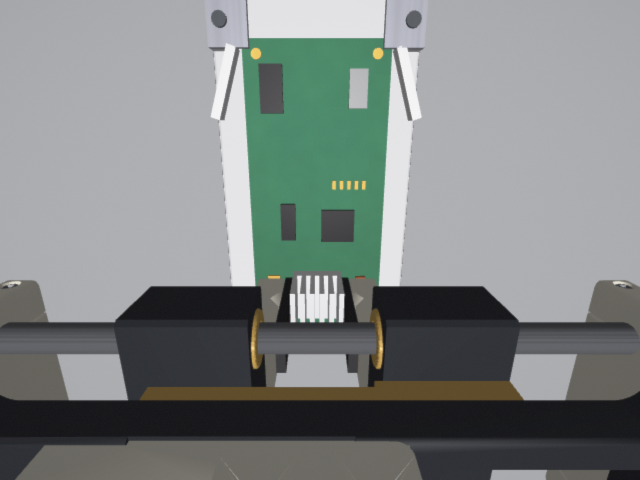

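The board front has just passed under both lips, centred (lips at columns 248 and 385, board centre 317).

Request:
move_arm([
  [1.5, 0.4, 0, 0, 0, 0, 0],
  [1.5, 0.8, 0, 0, 0, 0, 0],
  [1.5, 1.2, 0, 0, 0, 0, 0],
  [1.5, 1.6, 0, 0, 0, 0, 0],
  [1.5, 2, 0, 0, 0, 0, 0],
  [1.5, 2.4, 0, 0, 0, 0, 0],
  [1.5, 2.7, 0, 0, 0, 0, 0],
  [1.5, 2.9, 0, 0, 0, 0, 0],
])

```text
clock: 18.4
tool_pos: [0.5191, -0.041, 0.019]
orientation: [180.0, 0.0, -84.3]
force: [-0.4, 2.6, 3.6]
opening: 0.024
```

```bash
python3 - <<'E'
from h import *
s=cams.snapshot("wrist");cv2.imwrite("pics/w12.png",s["frame"][:,:,::-1])
E
python3 d.py
```

```text
at [ 0.5191 -0.0412  0.019 ] [180.    -0.   -84.26] F [0.19 0.2  2.4 ] open 0.0237 t 18.45
```

View pics/w12.png

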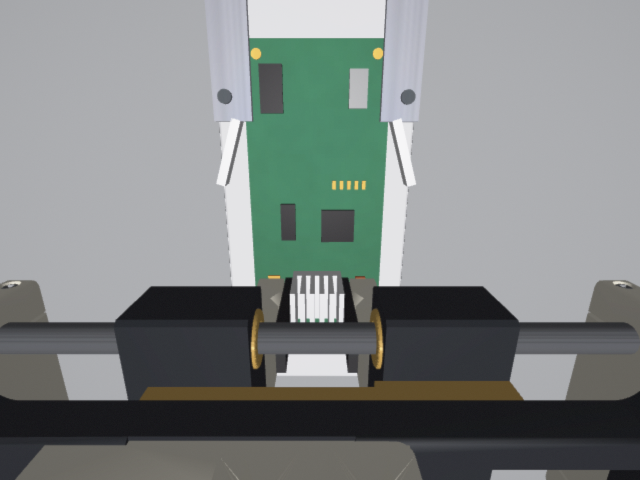

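Request:
move_arm([
  [1.5, 0.2, 0, 0, 0, 0, 0],
  [1.5, 0.4, 0, 0, 0, 0, 0],
  [1.5, 0.6, 0, 0, 0, 0, 0],
  [1.5, 0.8, 0, 0, 0, 0, 0],
  [1.5, 1.0, 0, 0, 0, 0, 0],
  [1.5, 1.2, 0, 0, 0, 0, 0],
  [1.5, 1.35, 0, 0, 0, 0, 0],
  [1.5, 1.45, 0, 0, 0, 0, 0],
])

```text
clock: 19.45
tool_pos: [0.5205, -0.0554, 0.019]
orientation: [-180.0, -0.0, -84.3]
force: [-0.5, 2.6, 2.9]
opening: 0.0235
```

```bash
python3 - <<'E'
from h import *
s=cams.snapshot("wrist");cv2.imwrite("pics/w13.png",s["frame"][:300,:,::-1])
E
python3 d.py
```

```text
at [ 0.5205 -0.0555  0.019 ] [180.    -0.   -84.26] F [-0.72  0.79  2.65] open 0.0236 t 19.5
```

View pics/w13.png

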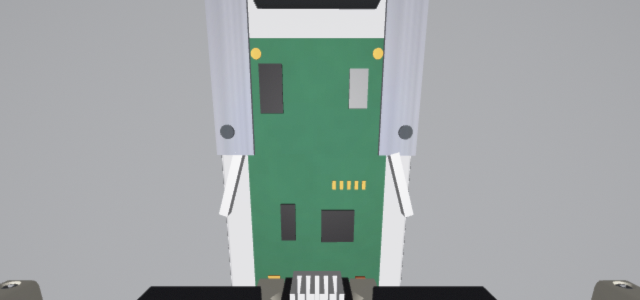

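The backstop face is visible at row 8 and the board front at row 38, so about 12 mm remains.

Request:
move_arm([
  [1.5, 0.15, 0, 0, 0, 0, 0],
  [1.5, 0.3, 0, 0, 0, 0, 0],
  [1.5, 0.45, 0, 0, 0, 0, 0],
  [1.5, 0.55, 0, 0, 0, 0, 0],
  [1.5, 0.65, 0, 0, 0, 0, 0],
  [1.5, 0.73, 0, 0, 0, 0, 0],
  [1.5, 0.8, 0, 0, 0, 0, 0],
  [1.5, 0.85, 0, 0, 0, 0, 0],
])

```text
clock: 20.5
tool_pos: [0.5214, -0.0637, 0.019]
orientation: [-180.0, 0.0, -84.3]
force: [0.5, 2.9, 2.9]
opening: 0.0236
```

```bash
python3 - <<'E'
from h import *
s=cams.snapshot("wrist");cv2.imwrite("pics/w14.png",cv2.resize(s["frame"][:100,200:440,::-1],None,fx=3,fy=3))
E
python3 d.py
```

```text
at [ 0.5214 -0.0638  0.019 ] [180.    -0.   -84.25] F [-0.1   1.44  3.86] open 0.024 t 20.55
```

View pics/w14.png

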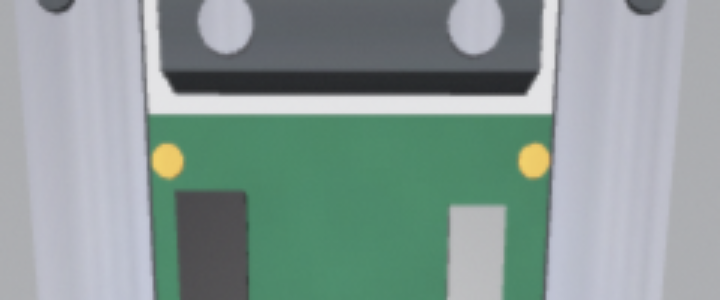

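Request:
move_arm([
  [1.5, 0.05, 0, 0, 0, 0, 0],
  [1.5, 0.1, 0, 0, 0, 0, 0],
  [1.5, 0.13, 0, 0, 0, 0, 0],
  [1.5, 0.16, 0, 0, 0, 0, 0],
  [1.5, 0.18, 0, 0, 0, 0, 0],
  [1.5, 0.2, 0, 0, 0, 0, 0],
  [1.5, 0.21, 0, 0, 0, 0, 0],
  [1.5, 0.22, 0, 0, 0, 0, 0],
])

```text
clock: 21.55
tool_pos: [0.5215, -0.0659, 0.019]
orientation: [180.0, -0.0, -84.3]
force: [-1.0, 2.0, 3.1]
opening: 0.0239
```

```bash
python3 d.py
```

```text
at [ 0.5215 -0.0659  0.019 ] [180.    -0.   -84.25] F [-0.99  1.99  3.11] open 0.0239 t 21.55
```

Request:
move_arm([
  [1.5, 0.01, 0, 0, 0, 0, 0],
  [1.5, 0.02, 0, 0, 0, 0, 0],
  [1.5, 0.03, 0, 0, 0, 0, 0],
  [1.5, 0.04, 0, 0, 0, 0, 0],
  [1.5, 0.05, 0, 0, 0, 0, 0],
  [1.5, 0.06, 0, 0, 0, 0, 0],
  [1.5, 0.07, 0, 0, 0, 0, 0],
  [1.5, 0.08, 0, 0, 0, 0, 0],
])

```text
clock: 22.55
tool_pos: [0.5216, -0.0666, 0.019]
orientation: [-180.0, 0.0, -84.3]
force: [-0.3, 3.6, 3.4]
opening: 0.0238
```

```bash
python3 d.py
python3 - <<'E'
from h import *
s=cams.snapshot("wrist");cv2.imwrite("pics/w15.png",cv2.resize(s["frame"][:100,200:440,::-1],None,fx=3,fy=3))
E
```

```text
at [ 0.5216 -0.0666  0.019 ] [-1.800e+02  1.000e-02 -8.426e+01] F [-0.33  3.62  3.41] open 0.0238 t 22.55
```

View pics/w15.png

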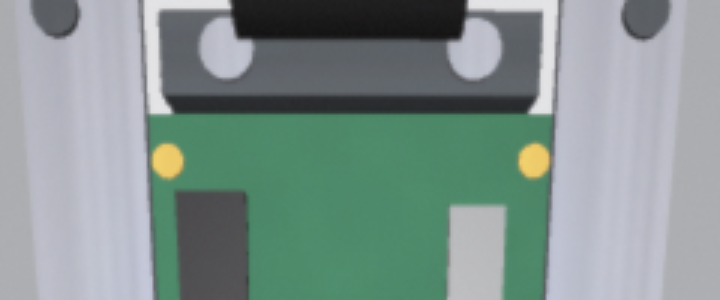

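Request:
move_arm([
  [1.5, 0.005, 0, 0, 0, 0, 0],
  [1.5, 0.01, 0, 0, 0, 0, 0],
  [1.5, 0.015, 0, 0, 0, 0, 0],
  [1.5, 0.02, 0, 0, 0, 0, 0],
  [1.5, 0.025, 0, 0, 0, 0, 0],
  [1.5, 0.03, 0, 0, 0, 0, 0],
  [1.5, 0.035, 0, 0, 0, 0, 0],
  [1.5, 0.04, 0, 0, 0, 0, 0],
])

```text
clock: 23.6
tool_pos: [0.5217, -0.0667, 0.019]
orientation: [-180.0, 0.0, -84.3]
force: [-1.5, 7.1, 4.0]
opening: 0.0239
```

```bash
python3 d.py
```

```text
at [ 0.5217 -0.0667  0.019 ] [-1.7999e+02  3.0000e-02 -8.4260e+01] F [-1.48  7.11  4.04] open 0.0239 t 23.6
```

Request:
move_arm([
  [1.5, 0.005, 0, 0, 0, 0, 0],
  [1.5, 0.01, 0, 0, 0, 0, 0],
  [1.5, 0.015, 0, 0, 0, 0, 0],
  [1.5, 0.02, 0, 0, 0, 0, 0],
  [1.5, 0.025, 0, 0, 0, 0, 0],
  [1.5, 0.03, 0, 0, 0, 0, 0],
  [1.5, 0.03, 0, 0, 0, 0, 0],
  [1.5, 0.03, 0, 0, 0, 0, 0],
])

```text
clock: 24.6
tool_pos: [0.5217, -0.0667, 0.019]
orientation: [-180.0, 0.0, -84.3]
force: [-1.3, 10.0, 4.3]
opening: 0.0241
```

```bash
python3 d.py
```

```text
at [ 0.5217 -0.0667  0.019 ] [-1.7999e+02  4.0000e-02 -8.4250e+01] F [-1.29 10.02  4.33] open 0.0241 t 24.6
```

Request:
move_arm([
  [1.5, 0.005, 0, 0, 0, 0, 0],
  [1.5, 0.01, 0, 0, 0, 0, 0],
  [1.5, 0.01, 0, 0, 0, 0, 0],
  [1.5, 0.01, 0, 0, 0, 0, 0],
  [1.5, 0.01, 0, 0, 0, 0, 0],
  [1.5, 0.01, 0, 0, 0, 0, 0],
  [1.5, 0.01, 0, 0, 0, 0, 0],
  [1.5, 0.01, 0, 0, 0, 0, 0],
])

```text
clock: 25.6
tool_pos: [0.5217, -0.0667, 0.019]
orientation: [-180.0, 0.0, -84.3]
force: [-1.7, 9.5, 5.3]
opening: 0.0238
```

```bash
python3 d.py
```

```text
at [ 0.5217 -0.0667  0.019 ] [-1.7999e+02  4.0000e-02 -8.4250e+01] F [-1.65  9.51  5.33] open 0.0238 t 25.6
```

Request:
move_arm([
  [1.5, 0.005, 0, 0, 0, 0, 0],
  [1.5, 0.01, 0, 0, 0, 0, 0],
  [1.5, 0.01, 0, 0, 0, 0, 0],
  [1.5, 0.01, 0, 0, 0, 0, 0],
  [1.5, 0.01, 0, 0, 0, 0, 0],
  [1.5, 0.01, 0, 0, 0, 0, 0],
  [1.5, 0.01, 0, 0, 0, 0, 0],
  [1.5, 0.01, 0, 0, 0, 0, 0],
])

```text
clock: 26.6
tool_pos: [0.5217, -0.0667, 0.019]
orientation: [-180.0, 0.1, -84.3]
force: [-1.7, 9.4, 4.7]
opening: 0.0239
```

```bash
python3 d.py
```

```text
at [ 0.5217 -0.0667  0.019 ] [-1.7998e+02  5.0000e-02 -8.4260e+01] F [-1.74  9.43  4.7 ] open 0.0239 t 26.6
```

A steady 9.5–10 N against the backstop. Next I release and rise.

Request:
move_arm([
  [2.6, 0, 0, 0, 0, 0, 0],
  [3.0, 0, 0, 0, 0, 0, 0],
  [3.6, 0, 0, 0, 0, 0, 0],
  [4.2, 0, 0, 0, 0, 0, 0],
  [4.5, 0, 0, -0.5, 0, 0, 0],
  [4.5, 0, 0, -2, 0, 0, 0],
  [4.5, -1, 0, -5, 0, 0, 0],
  [4.5, -3, 0, -8, 0, 0, 0],
])

```text
clock: 27.6
tool_pos: [0.5188, -0.0378, 0.1008]
orientation: [-180.0, -0.0, -84.3]
force: [1.1, 0.6, -0.7]
opening: 0.0451
```

```bash
python3 - <<'E'
from h import *
for i in range(2): s=cams.snapshot("wrist")
cv2.imwrite("pics/w16.png",s["frame"][:,:,::-1])
E
python3 d.py .5345 -.1912 .19 -84.3
```

```text
at [ 0.5212 -0.0362  0.1035] [-1.7959e+02  4.0000e-02 -8.4150e+01] F [ 0.4  -0.11  0.99] open 0.0449 t 27.7
shift cm [15.54  0.2  -8.66] rot [-0.0072  0.0007  0.0026]
```

View pics/w16.png

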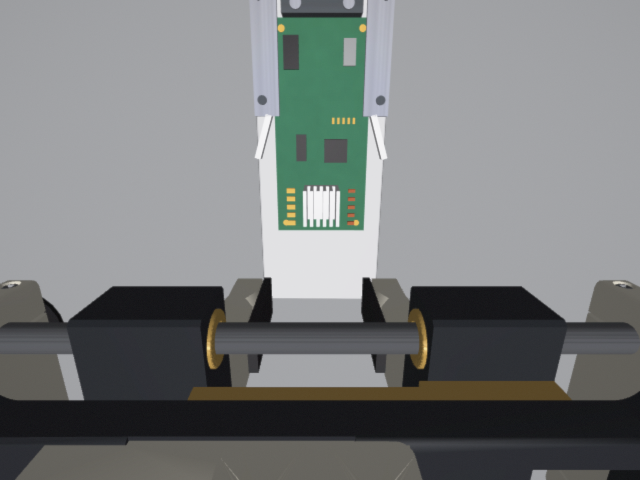

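The board is seated flush with the backstop (front edge at row 16). Next I go up and over the knob, then down.

Request:
move_arm([
  [4.5, 0, 0, -3, 0, 0, 0],
  [4.5, 0, 0, -6.5, 0, 0, 0.002],
  [4.5, 2, 0, -8.6, 0, 0, 0.0026],
  [4.5, 6, 0.1, -8.6, 0, 0, 0.0026],
  [4.5, 10, 0.15, -8.6, 0, 0, 0.0026],
  [4.5, 13.5, 0.2, -8.6, 0, 0, 0.0026],
  [4.5, 15.2, 0.2, -8.6, 0, 0, 0.0026],
  [4.5, 15.5, 0.2, -8.6, 0, 0, 0.0026],
])

```text
clock: 28.7
tool_pos: [0.532, -0.193, 0.1851]
orientation: [180.0, 0.0, -84.5]
force: [0.4, -0.4, 0.2]
opening: 0.0449
```

```bash
python3 - <<'E'
from h import *
for i in range(3): s=cams.snapshot("wrist")
cv2.imwrite("pics/w17.png",s["frame"][:,:,::-1])
E
python3 d.py .5345 -.1915 .113 -84.3
```

```text
at [ 0.5322 -0.1917  0.1851] [-1.7999e+02  1.0000e-02 -8.4390e+01] F [ 0.1  -0.28 -0.42] open 0.0448 t 28.85
shift cm [ 0.01 -0.23  7.21] rot [-0.0001  0.0001 -0.0016]
```

View pics/w17.png

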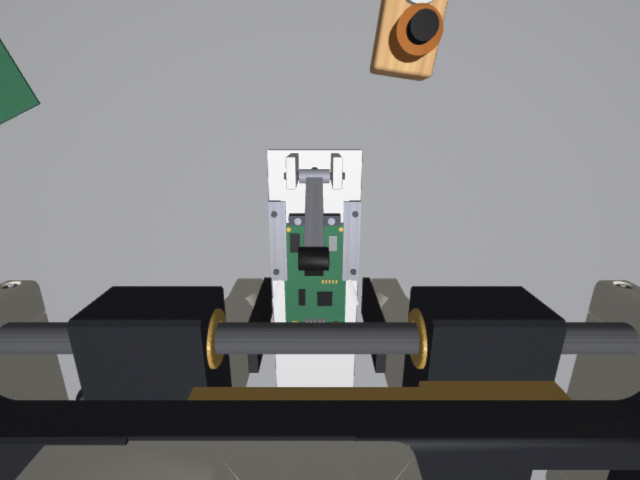

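Request:
move_arm([
  [4.5, 0, -0.1, 1.2, 0, 0, -0.0016],
  [4.5, 0, -0.2, 2.5, 0, 0, -0.0016],
  [4.5, 0, -0.23, 4, 0, 0, -0.0016],
  [4.5, 0, -0.23, 5.3, 0, 0, -0.0016],
  [4.5, 0, -0.23, 6.3, 0, 0, -0.0016],
  [4.5, 0, -0.23, 6.9, 0, 0, -0.0016],
  [4.5, 0, -0.23, 7.2, 0, 0, -0.0016],
  [4.5, 0, -0.23, 7.2, 0, 0, -0.0016],
])

```text
clock: 29.85
tool_pos: [0.5347, -0.192, 0.113]
orientation: [-180.0, -0.0, -84.3]
force: [0.0, -0.5, 0.2]
opening: 0.0451
```

```bash
python3 - <<'E'
from h import *
s=cams.snapshot("wrist")
cv2.imwrite("pics/w18.png",s["frame"][:,:,::-1])
E
python3 d.py .5345 -.1915 .113 -84.3
```

```text
at [ 0.5348 -0.192   0.1133] [-1.7997e+02 -1.0000e-02 -8.4310e+01] F [-0.3  -0.2   0.49] open 0.0445 t 29.9
shift cm [-0.05  0.02  0.03] rot [-0.0005 -0.0001 -0.0002]
```

View pics/w18.png

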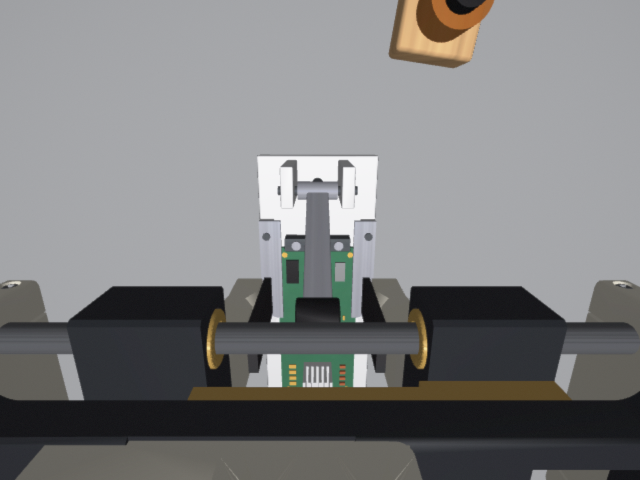

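Knob is centred at column 318. I close on it.

Request:
move_arm([
  [3.5, 0, 0, 0, 0, 0, 0],
  [2.8, 0, 0, 0, 0, 0, 0],
  [2.2, 0, 0, 0, 0, 0, 0],
  [1.8, 0, 0, 0, 0, 0, 0],
  [1.5, 0, 0, 0, 0, 0, 0],
  [1.2, 0, 0, 0, 0, 0, 0],
  [1.2, 0, 0, 0, 0, 0, 0],
  [1.2, 0, 0, 0, 0, 0, 0],
])

```text
clock: 30.9
tool_pos: [0.5344, -0.1919, 0.113]
orientation: [180.0, 0.0, -84.3]
force: [-1.4, 0.7, 3.7]
opening: 0.0196
```

```bash
python3 d.py;python3 -c "
import numpy as np
c=lambda a:np.array([9.5*(1-np.cos(a)),-9.5*np.sin(a)])
for a in np.linspace(1.09,.02,25): print(round(a,3),(c(a)-c(1.09)).round(2))"
```

```text
at [ 0.5344 -0.1919  0.113 ] [179.99   0.   -84.31] F [-1.36  0.67  3.68] open 0.0196 t 30.9
1.09 [0. 0.]
1.045 [-0.37  0.2 ]
1.001 [-0.73  0.42]
0.956 [-1.08  0.66]
0.912 [-1.42  0.91]
0.867 [-1.75  1.18]
0.822 [-2.07  1.46]
0.778 [-2.37  1.76]
0.733 [-2.66  2.06]
0.689 [-2.94  2.39]
0.644 [-3.2   2.72]
0.6 [-3.45  3.06]
0.555 [-3.68  3.42]
0.51 [-3.9   3.78]
0.466 [-4.09  4.16]
0.421 [-4.28  4.54]
0.377 [-4.44  4.93]
0.332 [-4.59  5.33]
0.288 [-4.72  5.73]
0.243 [-4.83  6.14]
0.198 [-4.92  6.55]
0.154 [-4.99  6.97]
0.109 [-5.05  7.39]
0.065 [-5.09  7.81]
0.02 [-5.1   8.23]
```

Request:
move_arm([
  [1.2, -0.37, 0, 0.2, 0, 0, 0],
  [1.2, -0.73, 0, 0.42, 0, 0, 0],
  [1.2, -1.08, 0, 0.66, 0, 0, 0],
  [1.2, -1.42, 0, 0.91, 0, 0, 0],
  [1.2, -1.75, 0, 1.18, 0, 0, 0],
  [1.2, -2.07, 0, 1.46, 0, 0, 0],
  [1.2, -2.37, 0, 1.76, 0, 0, 0],
  [1.2, -2.66, 0, 2.06, 0, 0, 0],
])

```text
clock: 31.9
tool_pos: [0.5318, -0.1654, 0.0926]
orientation: [-180.0, -0.0, -84.3]
force: [-3.0, 0.8, 5.7]
opening: 0.0194
```

```bash
python3 d.py
```

```text
at [ 0.5318 -0.1654  0.0926] [-1.80e+02 -2.00e-02 -8.43e+01] F [-3.    0.79  5.69] open 0.0194 t 31.9
```

Request:
move_arm([
  [1.2, -0.28, 0.01, 0.33, 0, 0, 0],
  [1.2, -0.54, 0.02, 0.66, 0, 0, 0],
  [1.2, -0.79, 0.03, 1.0, 0, 0, 0],
  [1.2, -1.02, 0.03, 1.36, 0, 0, 0],
  [1.2, -1.24, 0.03, 1.72, 0, 0, 0],
  [1.2, -1.43, 0.03, 2.1, 0, 0, 0],
  [1.2, -1.62, 0.03, 2.48, 0, 0, 0],
  [1.2, -1.78, 0.03, 2.87, 0, 0, 0],
])

```text
clock: 32.9
tool_pos: [0.53, -0.1474, 0.0634]
orientation: [-180.0, 0.0, -84.3]
force: [-1.2, 6.0, 3.8]
opening: 0.0191
```

```bash
python3 d.py
```

```text
at [ 0.53   -0.1474  0.0634] [-1.7998e+02  2.0000e-02 -8.4310e+01] F [-1.16  5.97  3.76] open 0.0191 t 32.9
```

Request:
move_arm([
  [1.2, -0.18, 0, 0.4, 0, 0, 0],
  [1.2, -0.32, 0, 0.8, 0, 0, 0],
  [1.2, -0.43, 0, 1.21, 0, 0, 0],
  [1.2, -0.52, 0, 1.62, 0, 0, 0],
  [1.2, -0.59, 0, 2.0, 0, 0, 0],
  [1.2, -0.64, 0, 2.3, 0, 0, 0],
  [1.2, -0.68, 0, 2.55, 0, 0, 0],
  [1.2, -0.69, 0, 2.7, 0, 0, 0],
])

```text
clock: 33.9
tool_pos: [0.5293, -0.1409, 0.0365]
orientation: [-180.0, -0.0, -84.3]
force: [1.9, 2.4, -1.1]
opening: 0.0197
```

```bash
python3 d.py
```

```text
at [ 0.5293 -0.1409  0.0365] [-179.99   -0.    -84.31] F [ 1.88  2.44 -1.14] open 0.0197 t 33.9
```

Request:
move_arm([
  [1.2, -0.02, 0, 0.1, 0, 0, 0],
  [1.2, -0.03, 0, 0.2, 0, 0, 0],
  [1.2, -0.04, 0, 0.28, 0, 0, 0],
  [1.2, -0.04, 0, 0.35, 0, 0, 0],
  [1.2, -0.05, 0, 0.4, 0, 0, 0],
  [1.2, -0.05, 0, 0.44, 0, 0, 0],
  [1.2, -0.05, 0, 0.47, 0, 0, 0],
  [1.2, -0.05, 0, 0.5, 0, 0, 0],
])

```text
clock: 34.9
tool_pos: [0.5293, -0.1405, 0.0317]
orientation: [-180.0, -0.0, -84.3]
force: [2.4, -1.8, -0.6]
opening: 0.0195
```

```bash
python3 d.py
```

```text
at [ 0.5293 -0.1405  0.0317] [-1.7999e+02 -1.0000e-02 -8.4310e+01] F [ 2.44 -1.78 -0.63] open 0.0195 t 34.9
```

Request:
move_arm([
  [1.2, 0, 0, 0.02, 0, 0, 0],
  [1.2, 0, 0, 0.04, 0, 0, 0],
  [1.2, 0, 0, 0.06, 0, 0, 0],
  [1.2, 0, 0, 0.08, 0, 0, 0],
  [1.2, 0, 0, 0.1, 0, 0, 0],
  [1.2, 0, 0, 0.12, 0, 0, 0],
  [1.2, 0, 0, 0.12, 0, 0, 0],
  [1.2, 0, 0, 0.12, 0, 0, 0],
])

```text
clock: 35.9
tool_pos: [0.5292, -0.1404, 0.0305]
orientation: [-180.0, -0.0, -84.3]
force: [3.5, -1.1, -1.2]
opening: 0.0196
```

```bash
python3 d.py
```

```text
at [ 0.5292 -0.1404  0.0305] [-179.99   -0.    -84.31] F [ 3.51 -1.11 -1.19] open 0.0196 t 35.9
```

Request:
move_arm([
  [1.2, 0, 0, 0.01, 0, 0, 0],
  [1.2, 0, 0, 0.02, 0, 0, 0],
  [1.2, 0, 0, 0.03, 0, 0, 0],
  [1.2, 0, 0, 0.04, 0, 0, 0],
  [1.2, 0, 0, 0.05, 0, 0, 0],
  [1.2, 0, 0, 0.06, 0, 0, 0],
  [1.2, 0, 0, 0.07, 0, 0, 0],
  [1.2, 0, 0, 0.08, 0, 0, 0],
])

```text
clock: 36.9
tool_pos: [0.5292, -0.1404, 0.0297]
orientation: [-180.0, -0.0, -84.3]
force: [4.4, -1.1, -0.5]
opening: 0.0193
```

```bash
python3 d.py
```

```text
at [ 0.5292 -0.1404  0.0297] [-179.99   -0.    -84.31] F [ 4.39 -1.11 -0.51] open 0.0193 t 36.9
```

Request:
move_arm([
  [1.2, 0, -0.01, 0.01, 0, 0, 0],
  [1.2, 0, -0.02, 0.02, 0, 0, 0],
  [1.2, 0, -0.02, 0.03, 0, 0, 0],
  [1.2, 0, -0.02, 0.04, 0, 0, 0],
  [1.2, 0, -0.02, 0.05, 0, 0, 0],
  [1.2, 0, -0.02, 0.06, 0, 0, 0],
  [1.2, 0, -0.02, 0.07, 0, 0, 0],
  [1.2, 0, -0.02, 0.08, 0, 0, 0],
])

```text
clock: 37.9
tool_pos: [0.5292, -0.1404, 0.0289]
orientation: [180.0, 0.0, -84.3]
force: [2.0, 1.4, 1.7]
opening: 0.0197
```

```bash
python3 d.py
python3 - <<'E'
from h import *
for n in("scene","side"):
    s=cams.snapshot(n);cv2.imwrite(f"pics/{n}20.png",s["frame"][:,:,::-1])
a=cv2.imread("pics/scene20.png")[200:300,200:310];b=cv2.imread("pics/side20.png")[240:350,260:380]
cv2.imwrite("pics/z20.png",np.hstack([cv2.resize(a,(396,360),interpolation=2),cv2.resize(b,(393,360),interpolation=2)]))
E
```

```text
at [ 0.5292 -0.1404  0.0289] [179.99   0.   -84.31] F [2.04 1.38 1.69] open 0.0197 t 37.9
```

View pics/z20.png

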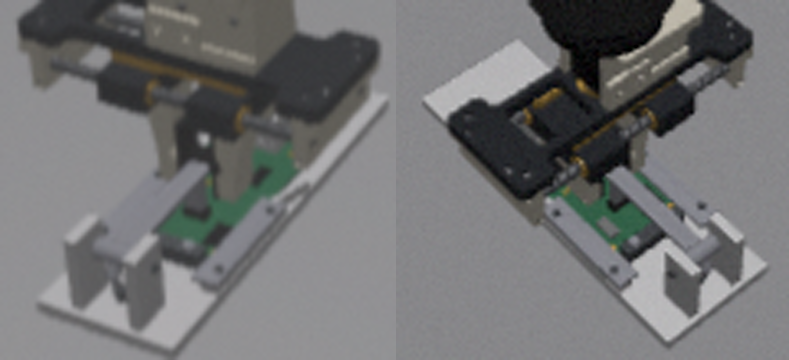

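Request:
move_arm([
  [1.2, 0, 0, 0.01, 0, 0, 0],
  [1.2, 0, 0, 0.02, 0, 0, 0],
  [1.2, 0, 0, 0.03, 0, 0, 0],
  [1.2, 0, 0, 0.04, 0, 0, 0],
  [1.2, 0, 0, 0.04, 0, 0, 0],
  [1.2, 0, 0, 0.04, 0, 0, 0],
  [1.2, 0, 0, 0.04, 0, 0, 0],
  [1.2, 0, 0, 0.04, 0, 0, 0],
])

```text
clock: 39.0
tool_pos: [0.5293, -0.1404, 0.0287]
orientation: [180.0, -0.0, -84.3]
force: [1.5, 1.9, 6.8]
opening: 0.0197
```

```bash
python3 d.py
```

```text
at [ 0.5293 -0.1404  0.0287] [180.    -0.   -84.31] F [1.54 1.94 6.8 ] open 0.0197 t 39.0
```

The foot is in firm contact: Fz rose to 6.8 N while z stopped at 28.7 mm. Next I open and rise.

Request:
move_arm([
  [2.4, 0, 0, 0, 0, 0, 0],
  [3.0, 0, 0, 0, 0, 0, 0],
  [3.8, 0, 0, 0, 0, 0, 0],
  [4.5, 0, 0, 0, 0, 0, 0],
  [4.5, 0, 0, -0.5, 0, 0, 0],
  [4.5, 0, 0, -2, 0, 0, 0],
  [4.5, 0, 0, -5, 0, 0, 0],
  [4.5, -2, 0, -9, 0, 0, 0],
])

```text
clock: 40.0
tool_pos: [0.5269, -0.121, 0.1198]
orientation: [179.9, -0.0, -84.4]
force: [0.8, 0.5, 0.2]
opening: 0.045
```

Request:
move_arm([
  [4.5, -1, 0, -3, 0, 0, 0],
  [4.5, -3, 0, -6, 0, 0, 0],
  [4.5, -6, 0, -8, 0, 0, 0],
  [4.5, -8, 0, -9, 0, 0, 0],
  [4.5, -8, 0, -9, 0, 0, 0],
  [4.5, -8, 0, -9, 0, 0, 0],
  [4.5, -8, 0, -9, 0, 0, 0],
  [4.5, -8, 0, -9, 0, 0, 0],
])

```text
clock: 41.0
tool_pos: [0.5192, -0.0415, 0.2081]
orientation: [179.9, -0.0, -84.4]
force: [0.3, -0.9, 0.2]
opening: 0.045
```

```bash
python3 d.py
python3 - <<'E'
from h import *
for n in("scene","side","wrist"):
    s=cams.snapshot(n);cv2.imwrite(f"pics/{n}21.png",s["frame"][:,:,::-1])
a=cv2.imread("pics/scene21.png")[200:300,200:310];b=cv2.imread("pics/side21.png")[240:350,260:380]
cv2.imwrite("pics/z21.png",np.hstack([cv2.resize(a,(396,360),interpolation=2),cv2.resize(b,(393,360),interpolation=2)]))
E
```

```text
at [ 0.5192 -0.0415  0.2081] [ 1.7995e+02 -1.0000e-02 -8.4360e+01] F [ 0.3  -0.89  0.18] open 0.045 t 41.0
```

View pics/z21.png

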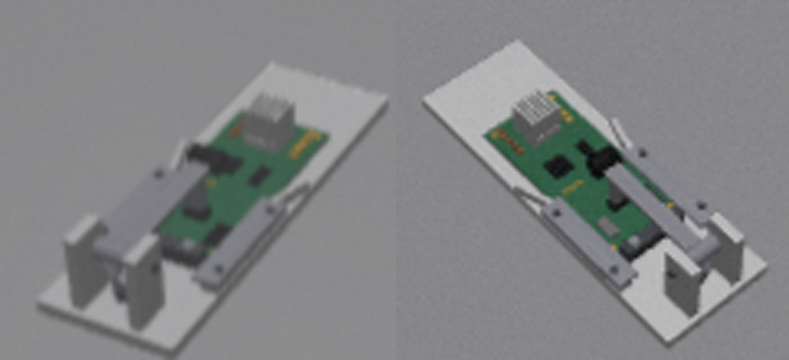

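View pics/wrist21.png

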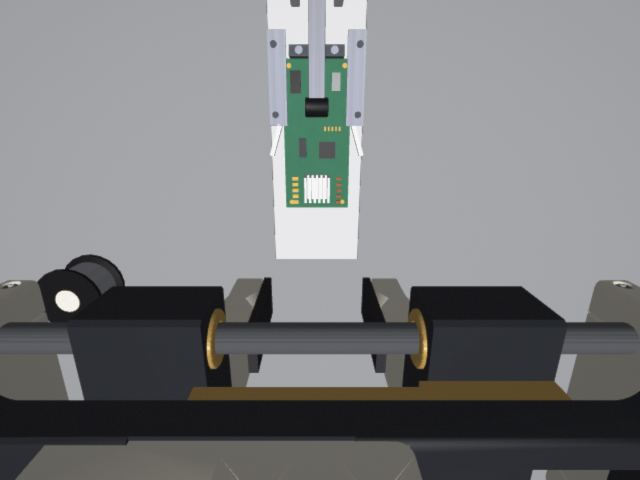

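View pics/scene21.png

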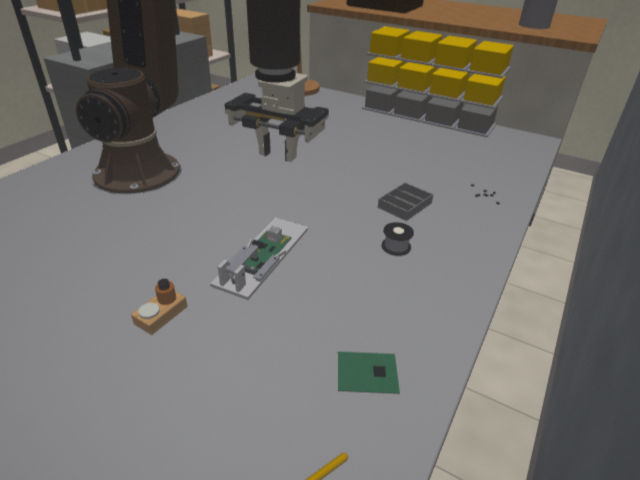

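The clip is down on the board with the knob at (317,107). The board front meets the backstop at row 57, nothing is touching, and the spool, tray and flux are at their original pixels. I hand the job in.

```bash
python3 -c "
from plant import job
print(job.close_job())"
```

```text
the job is handed in; nothing more can be done
None
```

The job is done and handed in at about 41 s. The clip clamps the board in the nest, and the gripper is open and clear of everything.

- **Clip up:** I swung it by its knob to about 1.09 rad and let go; it stayed open.
- **Board in:** I set the board on the apron and slid it under both lips until it met the backstop. The wrist force read a steady 9.4–10.0 N in the final press and no reading was above 10.0 N. Floor friction may take 1–2 N of that, so the force on the backstop itself may be a little lower. The last two small push steps did not raise the reading as I expected, and I did not find out why.
- **Clip down:** I brought it down by the knob all the way. The foot touched the board at about 6.8 N, and I let go only then, so it did not snap.
- **Contact height:** Contact came about 2 mm lower than I had predicted from the first grip. The force rise and the pictures both show the foot on the board.

The final pictures show the board flush with the backstop. The spool, flux, tray and the other green board look unmoved in the scene view; I compared them by eye, not by measurement.

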